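Clamp a block in the sloping drill cradle and set the drill bush to its line

TASK

The pine block lies loose on the sloping drilling cradle, ready for its next slanting hole. First turn the cam lever just far enough that the sprung foot takes up the gap and holds the block snugly against the end stop, its spring pressed in about half way and never squeezed fully home. Then turn the T-handle in small turns until the pointer on the drill-bush arm stands exactly over the pencil line on the block, and leave both handles there and the things lying around undisturbed.

Things in the scene. Friction and masses are not known exactly. Their poses are not given: they have to be found in the camera images.
- drill_cradle: Wedge-shaped drilling cradle, 150x240 mm, fixed. Origin under its middle on the bench; x horizontal, up the slope; y left; z up. Its grey bed rises along +x at 0.60 rad (34 deg), 78 mm high in the middle. All moving parts work in the bed's plane: 'left' is +y, 'up the slope' is (0.825, 0, 0.565), the bed's normal is (-0.565, 0, 0.825) in this frame.
- stop_face (a point): Steel end stop on the left of the block, fixed: middle of the face that looks at the block (right, -y), 17 mm off the bed. Axes parallel to the cradle's.
- block_center (a point): Centre of the loose pine block with drilled holes, 105 mm (its y, left-right) x 62 mm (its x, along the slope) x 34 mm thick (its z, off the bed). It rests on the bed and on a ledge, with a gap of a few mm to the end stop. Snug against the stop, this point is 52.5 mm from stop_face.
- pencil_line (a point): Point on the dark pencil line across the block's top face (2 mm wide, straight up the slope, 12 mm right of the block's middle), 22 mm down the slope from the middle, where the pointer passes. The line also runs down the lower edge of the block.
- foot_face (a point): Middle of the rubber face of the clamp's sprung foot (40x22 mm plate), right of the block, looking left at it, 20 mm off the bed. Tilted axes: x up the slope, y left, z off the bed.
- clamp_foot (a joint): How far the foot is pressed back on its spring, m: 0 free, 0.008 fully home (the 8 mm slit between the foot plate and the steel slipper behind it is closed). 3 N per mm. It stays near 0 until the block is against the stop; then each further mm of slipper travel presses it in 1 mm.
- cam_lever (a joint): Cam lever angle, rad, 0 open to 2.09; grows as the lever turns clockwise seen from above the bed. Its spiral cam pushes slipper and foot left by 10 mm per rad, along a straight line. At 0 the lever points straight up the slope. Stiff: takes about 4 to 6 N at the handle and stays where left.
- lever_pivot (a point): Point on the lever's pivot axis (along the bed's normal), level with lever_grip. 80 mm from it.
- lever_grip (a point): Middle of the lever's round black upright handle: 19 to 22 mm thick, 48 mm long along the bed's normal, ends 26 mm below and 22 mm above this point; steel lever arm (8 mm) under it.
- adjusting_knob (a joint): T-handle angle, rad, -1.4 to 3.6; grows clockwise seen from above the bed. Each rad moves the bush arm and its pointer 15 mm to the left (rack and pinion). About 0.1 N m; stays where left. At 0 the T-bar lies straight up and down the slope.
- knob_grip (a point): Middle of the black T-bar on its axis (along the bed's normal): bar 66 mm long (x of this frame), 16 mm thick (its y), 26 mm tall (its z). With the cam lever closed, nothing within 60 mm round it stands higher than 23 mm below this point.
- bush_carriage (a joint): Travel of the bush arm with its pointer, m, growing to the left; equals 0.015 x adjusting_knob.
- pointer_tip (a point): Tip of the dark steel pointer at the lower end of the arm that carries the drill bush, 3 mm above the block's top face. It moves left and right only. Axes: x up the slope, y left, z off the bed.
- pine_block: The same pine block; origin at the centre of its underside, axes as told for block_center.
- end_stop: The end stop; origin on the bed, 17 mm below stop_face along the normal.
- pencil: Flat red carpenter's pencil, 148 mm, lying on the bench behind the cradle on the right: bystander.
- parts_jar: Glass jar with lid, 57 mm wide, 70 mm tall, behind the cradle on the right: bystander.
- stub_screwdriver: Short screwdriver with an orange handle, 112 mm, lying right in front of the cradle: bystander.

How it is judged:
By the outcome, as a careful person would: the job done as asked, in the order asked, and still so for the second after the job is handed in, with the robot touching nothing.
It also fails if it takes over 67 s, if anything falls off the work surface, if the arm or the gripper's body presses on something with over 40 N, if the wrist force passes 120 N, or if a joint passes its speed limit or range.

ROBOT

A 6-joint arm with a two-finger parallel gripper is mounted at the origin on a cart in front of the work surface, level with it; the furniture and walls round the work are solid. World frame = base frame: x ahead of the robot, y to its left, z up, the work surface at z = 0. Lengths are in m, angles in degrees, forces in N, time in s.
With the tool pointing down it reaches from about 0.35 to 0.875 m from the base axis. Payload 4.2 kg.
Tool frame: the origin (TCP) lies on the front face of the gripper's body, between the roots of the fingers; the fingertips stand finger_overhang ahead of it and the grasp point (between the pads) lies 51 mm ahead of it (finger_overhang is the distance from the TCP to the fingertips, in m); z points along the fingers, y is the line along which they close (so a half turn about z gives the same grasp; the last joint's range is limited). The gripper opens to 87 mm and grips with 3 to 60 N. Pads are 19 mm wide; open, the fingers measure 117 mm over their backs; the gripper's body (75 mm by 190 mm) begins 51 mm behind the grasp point.
Start: joints at [86.78, 22.042, 0.453, 0, -68.411, -14.817], TCP at [0.193, 0.594, 0.292] pointing down, gripper open.
Joint ranges: [-179.83, 179.83], [-69.29, 118.12], [-61.27, 80.66], [-181.25, 117.63], [-171.15, -9.14], [-177.46, 177.46]. Speed limits (degrees/s): [159.86, 159.86, 180, 180, 180, 180].

INTERFACE

Orientations are given as a 3x3 rotation matrix whose columns are the frame's x, y, z axes.
In Python, from station import sense, capture, camera_model, finish_job, finger_overhang gives the robot as it stands. The module is installed in compiled form; this text tells all that it offers.
- The arm moves only by the tool jog_arm, never from a script. Its argument "rows" is a list that holds one entry, the list of rows, each a list of 4 numbers: the shift along the tool's x, y, z in m, then the turn about the tool's z in rad. A call has 1 to 20 rows; each row shifts and turns the commanded pose from where the row before left it, along the tool's axes as they then stand; what a row does not reach is not made up. A row lasts 1/8 s, in which the tool goes at most 62.5 mm and 10.7 degrees, less where a joint would pass 70% of its speed; a pose out of reach is approached as far as the arm can. A call is refused whole if a number of a shift passes 0.0625 or a number of a turn 0.188, either way. A call with a gripper value outside its range is refused whole. "claw" is the opening, from 0 (shut) to 1 (fully open), set as the call begins (left out, the last holds). The fingers move at their own pace and stop on an object; the grip force is fixed at half the most. Time passes only in rows, so rows that do not move let the fingers close. It gives the time, the measured TCP pose, the force, the opening and the grip force at its end, in the units of the state.
- sense(): the state, without advancing time (a new reading comes with each control period).
- capture(name): name is "scene" or "side" or "wrist"; returns the picture (400x640x3 uint8, red, green, blue); there is no depth.
- camera_model(name): a dict with "fovy" (degrees; the focal length in pixels is half the picture's height over the tangent of half this angle, whatever the lens; pixels are square), "cx", "cy" (the principal point, pixels), "eye" and "rotation" of the camera in the world. Camera axes: x right, y down, z forward; pixel columns grow to the right and rows downward; lengths in m; the calibration is good to about 2 mm. A picture is of the moment at which its call begins: read the wrist's pose just before it. camera_model takes no time and is no camera call; for the wrist camera it gives the pose at the moment of the call.
- finish_job(): hands the job in; it is judged then, once.
The state is a dict: "time_s": time; "joints": joint angles; "joint_velocities": joint speeds; "effort": joint torques, N m; "tcp_pos": TCP position; "ee_rot": TCP orientation; "wrist_force": force on the tool from outside, world axes, zero at the start; "moment": the same for the moment, N m; "gripper_width": opening from 0.0 (shut) to 1.0 (fully open); "gripper_force": force on a finger pad.
Only numpy, scipy, OpenCV 4.12 (cv2) and the standard library are available. Lean on these libraries where they do the work, as an engineer would, in place of code of your own. Each camera call takes 0.05 s, during which the arm holds its last target. There are 200 camera calls.

## Working session

There is one attempt and no reset: what is moved stays moved. The work goes in short steps, Python scripts to look and compute and a tool call to move; the robot and the scene stay as the last step left them, time stands still between calls to the robot, and variables do not carry over. Pictures are saved under pics/ and viewed, at most 10 in all, crops included, and the job is handed in when it is done.

Besides the shell and the picture viewer there is one more tool, called after "Request:" as a command line: name --argument value ..., lists and objects as JSON in quotes. jog_arm: Moves the arm, as the interface text tells. Its arguments: {"type":"object","properties":{"rows":{"type":"array"},"claw":{"type":"number"}},"required":["rows"]}

```bash
mkdir -p pics; python3 - <<'E'
from station import *
import cv2
for n in ["scene","side","wrist"]:
    m=camera_model(n);print(n,m)
    cv2.imwrite(f"pics/{n}0.png",capture(n)[:,:,::-1])
print(finger_overhang if not callable(finger_overhang) else finger_overhang());print(sense())
E
```

```text
scene {'fovy': 42.10486486438757, 'cx': 313.2451672773047, 'cy': 189.15943155374677, 'eye': array([-0.03111419, -0.28472016,  0.90256146]), 'rotation': array([[ 0.69282176, -0.49411306,  0.52521451],
       [-0.72097671, -0.48858731,  0.49140109],
       [ 0.01380545, -0.7191208 , -0.69474793]])}
side {'fovy': 54.208930622674586, 'cx': 317.9967302795624, 'cy': 202.1924820207523, 'eye': array([0.53653572, 0.89611195, 0.69818112]), 'rotation': array([[-0.99711849, -0.06371205,  0.04117645],
       [-0.07336578,  0.67187071, -0.73702592],
       [ 0.01929218, -0.73792311, -0.67460899]])}
wrist {'fovy': 58.864579963721404, 'cx': 317.0243680661181, 'cy': 196.71594373603847, 'eye': array([0.27175978, 0.56949228, 0.38358881]), 'rotation': array([[-0.30958952, -0.90655922, -0.28688797],
       [-0.95086797,  0.29582906,  0.09129767],
       [ 0.00210305,  0.30105739, -0.95360371]])}
0.0697
{'time_s': 0.15, 'joints': array([ 8.67797463e+01,  2.20802737e+01,  3.98247714e-01, -1.86551573e-02,
       -6.84095552e+01, -1.48174841e+01]), 'joint_velocities': array([ 0.07061679, -0.14395693,  0.27427732,  0.06112714,  0.07401675,
       -0.02938935]), 'effort': array([ 4.32050902e-04, -3.91053021e+01,  1.87587494e+01,  4.22222838e+00,
        1.23726425e-02, -1.35922178e-04]), 'tcp_pos': array([0.19340031, 0.593982  , 0.2914229 ]), 'ee_rot': array([[ 9.50815619e-01, -3.09757170e-01, -3.92059290e-04],
       [-3.09757397e-01, -9.50814316e-01, -1.57884373e-03],
       [ 1.16282581e-04,  1.62263254e-03, -9.99998677e-01]]), 'wrist_force': array([ 1.23141866,  0.04872815, -0.60681189]), 'moment': array([0.00138165, 0.02752621, 0.02963488]), 'gripper_force': 0.0, 'gripper_width': 0.9988300173088233}
```

View pics/scene0.png

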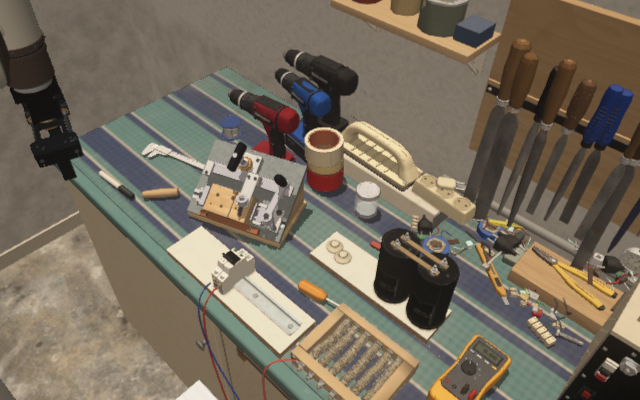

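View pics/side0.png

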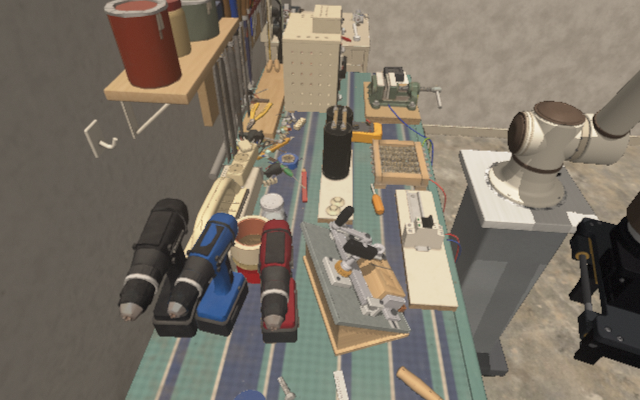

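View pics/wrist0.png

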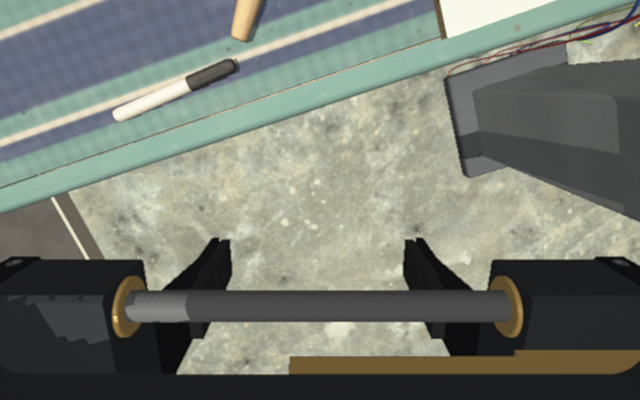

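The scene view shows the cradle at about (250,190) and the side view shows it at about (355,280). The lever knob and T-bar are both black. I'll enlarge both views.

```bash
python3 - <<'E'
import cv2,numpy as np
a=cv2.imread("pics/scene0.png")[130:250,185:315];b=cv2.imread("pics/side0.png")[195:355,295:415]
a=cv2.resize(a,None,fx=3.3,fy=3.3,interpolation=cv2.INTER_CUBIC);b=cv2.resize(b,None,fx=3.3,fy=3.3,interpolation=cv2.INTER_CUBIC)
c=np.zeros((600,800,3),np.uint8);c[:a.shape[0],:400]=a[:,:400];c[:b.shape[0],404:800]=b[:,:396]
cv2.imwrite("pics/c1.png",c)
E
```

```text
(no output)
```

View pics/c1.png

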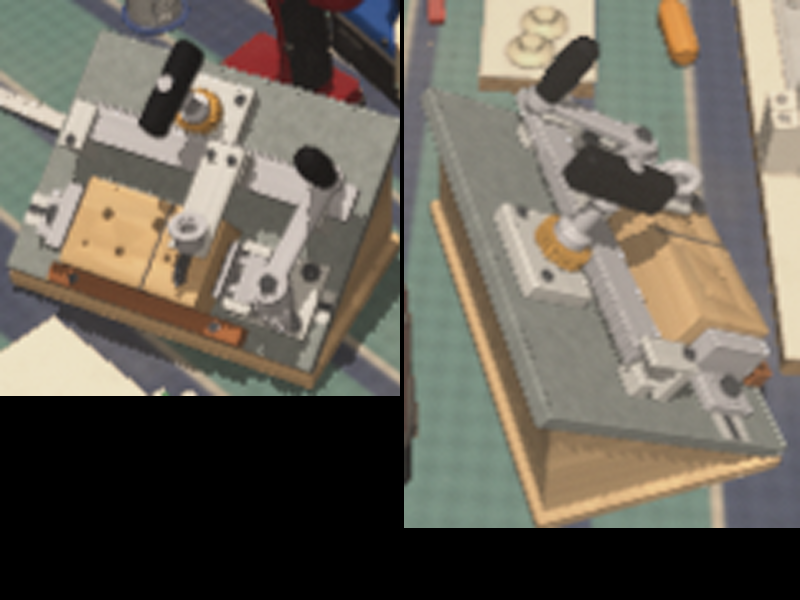

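The crops show these points:

| Point | Scene crop | Side crop |
|---|---|---|
| Bed corner, upper left | (100,32) | (548,425) |
| Bed corner, lower left | (10,272) | (785,445) |
| Bed corner, lower right | (310,380) | hidden |
| Bed corner, upper right | – | (430,92) |
| T-bar centre | (168,87) | (620,180) |
| Lever handle | (316,167) | (570,70) |

Next I'll fit the cradle pose and triangulate the handles.

```bash
cat > h.py <<'E'
import numpy as np
from station import camera_model
from scipy.optimize import least_squares
def proj(m,P):
    q=(np.atleast_2d(P)-m["eye"])@m["rotation"]; f=200/np.tan(np.radians(m["fovy"]/2))
    return q[:,:2]/q[:,2:]*f+[m["cx"],m["cy"]]
def tri(ms,uv):
    r=least_squares(lambda P:np.concatenate([(proj(m,P)[0]-u) for m,u in zip(ms,uv)]),[.5,.2,.1])
    return r.x,r.fun
S=np.array([[np.cos(.6),0,-np.sin(.6)],[0,1,0],[np.sin(.6),0,np.cos(.6)]]) # slope axes in cradle
def Rz(a): return np.array([[np.cos(a),-np.sin(a),0],[np.sin(a),np.cos(a),0],[0,0,1]])
E
python3 - <<'E'
from h import *
s,d=camera_model("scene"),camera_model("side")
a=lambda x,y:np.array([x/3.3+185,y/3.3+130]); b=lambda x,y:np.array([(x-404)/3.3+295,y/3.3+195])
obs=[(s,a(100,32),1,1),(s,a(10,272),-1,1),(s,a(310,380),-1,-1),(s,a(402,112),1,-1),(d,b(430,92),1,-1),(d,b(548,425),1,1),(d,b(785,445),-1,1)]
def res(p):
    return np.concatenate([proj(m,np.array([p[0],p[1],.078])+Rz(p[2])@S@[i*p[3],j*.12,0])[0]-u for m,u,i,j in obs])
r=min((least_squares(res,[.5,.2,y,.09],loss='soft_l1') for y in (-.5,0,.5,1)),key=lambda r:r.cost)
print(r.x,np.degrees(r.x[2]),res(r.x).round(1))
W=Rz(r.x[2])@S
for n,u,v in [("knob",a(168,87),b(620,180)),("grip",a(316,167),b(570,70)),]:
    P,f=tri([s,d],[u,v]); print(n,P.round(4),f.round(1),"bed coords",((P-[r.x[0],r.x[1],.078])@W).round(4))
print(W)
E
```

```text
[0.48852805 0.4144121  0.35647444 0.09089061] 20.4244807931485 [-0.8 -2.7 -2.1 -4.  -0.2 -4.4 -0.1  0.5 -1.  -4.1  0.1 -4.5  0.6 -0.5]
knob [0.4838 0.4301 0.1629] [ 0.1 -0.   0.1  0. ] bed coords [0.0488 0.0163 0.0695]
grip [0.5133 0.3225 0.1403] [-0.7  0.4 -0.6 -0.4] bed coords [ 0.0278 -0.0948  0.0564]
[[ 0.77344922 -0.34897249 -0.52914508]
 [ 0.28801942  0.93713297 -0.19704469]
 [ 0.56464247  0.          0.82533561]]
```

```bash
python3 - <<'E'
from h import *
s,d=camera_model("scene"),camera_model("side")
a=lambda x,y:np.array([x/3.3+185,y/3.3+130]); b=lambda x,y:np.array([(x-404)/3.3+295,y/3.3+195])
obs=[(s,a(100,32),1,1),(s,a(10,272),-1,1),(s,a(310,380),-1,-1),(s,a(402,112),1,-1),(d,b(430,92),1,-1),(d,b(548,425),1,1),(d,b(785,445),-1,1)]
def res(p):
    return np.concatenate([proj(m,np.array([p[0],p[1],p[4]])+Rz(p[2])@S@[i*p[3],j*.12,0])[0]-u for m,u,i,j in obs])
r=min((least_squares(res,[.5,.2,y,.09,.078],loss='soft_l1') for y in (-.5,0,.5,1)),key=lambda r:r.cost)
print(r.x,np.degrees(r.x[2]),res(r.x).round(1))
W=Rz(r.x[2])@S
for n,u,v in [("knob",a(168,87),b(620,180)),("grip",a(316,167),b(570,70)),]:
    P,f=tri([s,d],[u,v]); print(n,P.round(4),"bed coords",((P-[r.x[0],r.x[1],r.x[4]])@W).round(4))
for i in (1,-1):
  P,f=tri([s,d],[a(100,32) if i>0 else a(10,272),b(548,425) if i>0 else b(785,445)]);print(i,P,f)
E
```

```text
[0.48881907 0.41424872 0.36736423 0.09249412 0.06762561] 21.048419884750096 [-0.5  0.3 -1.5  0.2  0.4 -1.   0.1  2.9 -2.3 -0.5 -0.3 -1.1  0.5  1.7]
knob [0.4838 0.4301 0.1629] bed coords [0.0546 0.0166 0.0781]
grip [0.5133 0.3225 0.1403] bed coords [ 0.0327 -0.0944  0.0656]
1 [0.51718751 0.55483219 0.11921374] [-0.66924937  0.29134004 -0.43412944 -0.23854096]
-1 [0.37581652 0.49586708 0.01676973] [-0.35937494  0.10181972 -0.2739305  -0.11763554]
```

```bash
python3 - <<'E'
from h import *
s,d=camera_model("scene"),camera_model("side")
a=lambda x,y:np.array([x/3.3+185,y/3.3+130]); b=lambda x,y:np.array([(x-404)/3.3+295,y/3.3+195])
W=Rz(.375)@S;O=np.array([.4888,.4142,.0676])
for n,u,v in [("barU",a(187,45),b(575,165)),("barL",a(150,132),b(668,192)),("drill chuck",(234,95),(273,325)),("drill rear",(292,118),(275,228)),("can rim",(323,140),(247,235)),("blue",(322,102),(228,220)),("pivot",a(268,285),b(682,172)),("line",a(145,285),b(700,235))]:
    P,f=tri([s,d],[u,v]); print(n,P.round(4),f.round(1),((P-O)@W).round(4))
E
```

```text
barU [0.509  0.4372 0.1804] [ 0.4 -0.2  0.3  0.2] [0.0862 0.014  0.0777]
barL [0.4564 0.4205 0.1455] [-0.6  0.3 -0.5 -0.3] [0.021  0.0178 0.08  ]
drill chuck [0.6159 0.5986 0.177 ] [-1.5  0.9 -0.9 -0.6] [ 0.2151  0.125  -0.0146]
drill rear [0.6402 0.4163 0.1906] [-0.6  0.5 -0.5 -0.4] [ 0.1863 -0.0535  0.0215]
can rim [0.7056 0.373  0.1167] [ 0.7 -0.6  0.6  0.5] [ 0.1817 -0.1177 -0.0649]
blue [0.7282 0.4068 0.1944] [-1.3  1.1 -1.  -0.8] [ 0.2532 -0.0946 -0.0196]
pivot [0.4487 0.325  0.0658] [-7.4  3.4 -7.  -4. ] [-0.0587 -0.0683  0.038 ]
line [0.4194 0.3828 0.0589] [ 2.7 -1.   2.3  1.2] [-0.0677 -0.0038  0.0358]
```

Request:
jog_arm --rows '[[[0.025,0.01,-0.006,0.18],[0.025,0.01,-0.006,0.18],[0.025,0.015,-0.006,0.18],[0.025,0.02,-0.006,0.18],[0.02,0.025,-0.006,0.18],[0.01,0.025,0,0.18],[0,0.03,0,0.18],[0,0.03,0,0.18],[0,0.03,0,0.18],[0,0.03,0,0.18],[0,0,0,0.18],[0,0,0,0.18],[0,0,0,0.18],[0,0,0,0.12]]]'

```text
time_s: 1.9
tcp_pos: [0.0945, 0.4598, 0.322]
ee_rot: [[-0.935, -0.355, -0.0], [-0.355, 0.935, -0.001], [0.0, -0.001, -1.0]]
wrist_force: [0.6, 0.7, -0.1]
gripper_width: 0.997
gripper_force: 0.0
```

Request:
jog_arm --rows '[[[-0.0333,-0.018,0,0],[-0.0333,-0.018,0,0],[-0.0333,-0.018,0,0],[-0.0333,-0.018,0,0],[-0.0333,-0.018,0,0],[-0.0333,-0.018,0,0],[-0.0333,-0.018,0,0],[-0.0333,-0.018,0,0],[-0.0333,-0.018,0,0],[-0.0333,-0.018,0,0],[0,0,0,0],[0,0,0,0]]]'

```text
time_s: 3.4
tcp_pos: [0.4697, 0.4112, 0.3217]
ee_rot: [[-0.934, -0.358, -0.001], [-0.358, 0.934, -0.001], [0.001, -0.0, -1.0]]
wrist_force: [-0.3, 0.4, -0.7]
gripper_width: 0.997
gripper_force: 0.0
```

```bash
python3 - <<'E'
from station import *
import cv2,pickle
print(sense()["tcp_pos"])
m=camera_model("wrist");i=capture("wrist")[:,:,::-1];pickle.dump(m,open("m1.pkl","wb"))
cv2.imwrite("pics/w1.png",i);cv2.imwrite("pics/w1b.png",cv2.resize(i,(800,500),interpolation=cv2.INTER_CUBIC))
E
```

```text
[0.46969122 0.41123275 0.32168346]
```

View pics/w1b.png

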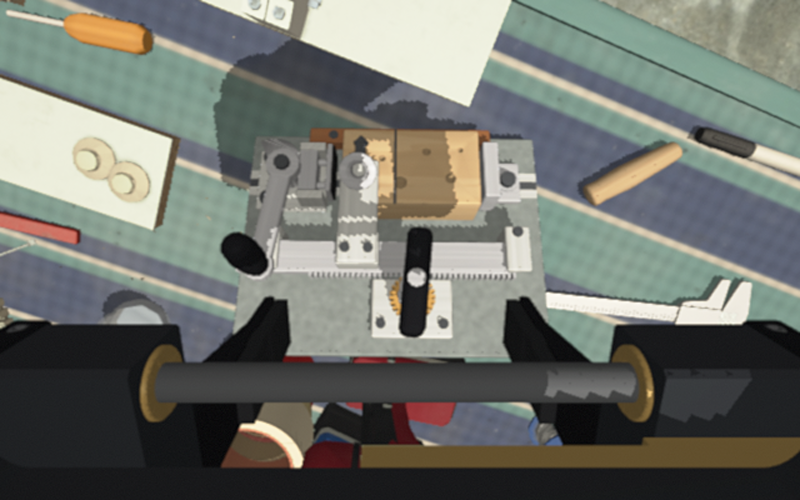

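The wrist view, upright on the slope axes, shows:
- **Lever:** pivot at about (283,160), handle at about (246,254).
- **T-bar:** nut at (416,276), nearly straight up the slope.
- **Block:** pencil line at x≈395 and pointer at about (361,147). The block's left end is at about (480,165), the stop face at about (486,170), and the foot at about (333,165).

```bash
cat >> h.py <<'E'
def bedpt(m,uv,O,W,h):
    f=200/np.tan(np.radians(m["fovy"]/2)); r=W.T@m["rotation"]@np.array([(uv[0]-m["cx"])/f,(uv[1]-m["cy"])/f,1]); e=W.T@(m["eye"]-O)
    return e+r*(h-e[2])/r[2]
E
python3 - <<'E'
from h import *
import pickle
s,d=camera_model("scene"),camera_model("side");w=pickle.load(open("m1.pkl","rb"))
a=lambda x,y:np.array([x/3.3+185,y/3.3+130]); b=lambda x,y:np.array([(x-404)/3.3+295,y/3.3+195]);c=lambda x,y:np.array([x,y])/1.25
obs=[(s,a(100,32),1,1),(s,a(10,272),-1,1),(s,a(310,380),-1,-1),(d,b(430,92),1,-1),(d,b(548,425),1,1),(d,b(785,445),-1,1),(w,c(256,140),-1,-1),(w,c(534,140),-1,1)]
def res(p):
    return np.concatenate([proj(m,np.array([p[0],p[1],p[4]])+Rz(p[2])@S@[i*p[3],j*.12,0])[0]-u for m,u,i,j in obs])
r=least_squares(res,[.5,.4,.37,.09,.07],loss='soft_l1');p=r.x
print(p,res(p).round(1))
W=Rz(p[2])@S;O=np.array([p[0],p[1],p[4]])
for n,l in [("nut",[a(163,84),b(607,165),c(416,276)]),("grip",[a(316,167),b(570,70),c(246,254)])]:
    P,f=tri([s,d,w],l); print(n,P.round(4),f.round(1),((P-O)@W).round(4))
np.savez("fit.npz",O=O,W=W)
for n,u,h in [("line",(395,133),.034),("line2",(394,180),.034),("tip",(361,147),.037),("blkL",(480,165),.034),("stop",(486,170),.034),("blkR",(341,165),.034),("foot",(333,165),.031),("pivot",(283,160),.035),("lever end",(262,250),.03),("barU",(411,330),.075),("barL",(421,234),.075)]:
    print(n,bedpt(w,c(*u),O,W,h).round(4))
E
```

```text
[0.48844716 0.41603019 0.36164324 0.09112053 0.06763815] [-1.   0.5 -1.9 -1.  -0.3 -1.8 -1.4  0.1  0.1 -0.1  0.1  2.8 -0.4 -0.9
 -3.4  0.2]
nut [0.48   0.428  0.1657] [ 0.7  1.1  6.3  2.9 -1.5  2.5] [0.0524 0.0142 0.083 ]
grip [0.5126 0.3236 0.1396] [-1.3  0.5 -0.3  0.2 -0.4  0.2] [ 0.0323 -0.095   0.0651]
line [-0.077   0.0021  0.034 ]
line2 [-0.0362  0.0015  0.034 ]
tip [-0.0627 -0.0242  0.037 ]
blkL [-0.0493  0.0681  0.034 ]
stop [-0.045   0.0725  0.034 ]
blkR [-0.0487 -0.0395  0.034 ]
foot [-0.0502 -0.0462  0.031 ]
pivot [-0.0522 -0.0844  0.035 ]
lever end [ 0.019  -0.0955  0.03  ]
barU [0.0818 0.0125 0.075 ]
barL [0.0211 0.0192 0.075 ]
```

Request:
jog_arm --rows '[[[-0.001,-0.025,0.005,0],[-0.001,-0.025,0.01,0],[0,-0.025,0.015,0],[0,-0.0222,0.015,0],[0,0,0.02,0],[0,0,0.02,0],[0,0,0.02,0],[0,0,0.0165,0],[0,0,0,0],[0,0,0,0]]]' --claw 0.5

```text
time_s: 4.7
tcp_pos: [0.5071, 0.3215, 0.2014]
ee_rot: [[-0.933, -0.359, 0.001], [-0.359, 0.933, 0.001], [-0.001, 0.0, -1.0]]
wrist_force: [-0.0, -0.5, 0.6]
gripper_width: 0.506
gripper_force: 0.0
```

```bash
python3 - <<'E'
from station import *
import cv2,pickle
m=camera_model("wrist");i=capture("wrist")[:,:,::-1];pickle.dump(m,open("m2.pkl","wb"))
cv2.imwrite("pics/w2.png",i)
s=capture("scene")[130:250,185:315,::-1]
s=cv2.resize(s,None,fx=2,fy=2);j=i.copy();j[:240,:260]=s
cv2.imwrite("pics/w2c.png",cv2.hconcat([i[:,:540],j[:,:260]]))
E
```

```text
(no output)
```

View pics/w2c.png

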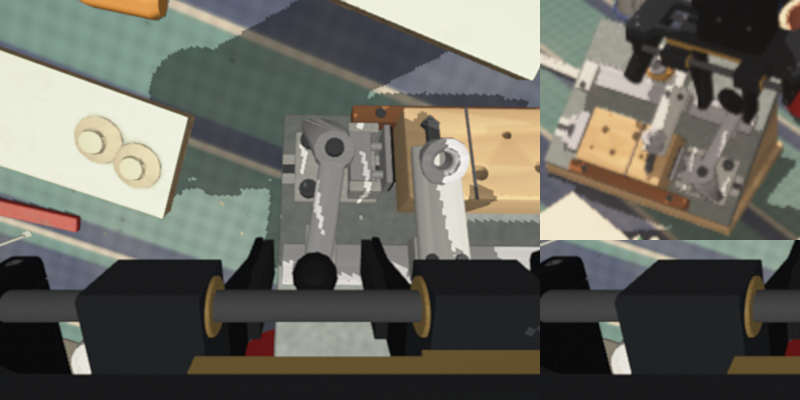

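The handle at (315,272) sits between the fingers (about 270 and 370). The rubber face is at x≈393 and the block edge at about 400. I'll close the gripper on the handle.

Request:
jog_arm --rows '[[[0,0,0,0],[0,0,0,0],[0,0,0,0],[0,0,0,0],[0,0,0,0]]]' --claw 0

```text
time_s: 5.42
tcp_pos: [0.507, 0.321, 0.201]
ee_rot: [[-0.933, -0.359, 0.0], [-0.359, 0.933, -0.001], [-0.0, -0.001, -1.0]]
wrist_force: [2.0, -3.1, 1.9]
gripper_width: 0.241
gripper_force: 30.0
```

```bash
python3 - <<'E'
from station import *
from h import *
import cv2,pickle
m=camera_model("wrist");F=np.load("fit.npz")
s=sense();g=s["tcp_pos"]+.051*s["ee_rot"][:,2];print("grasp bed",(g-F["O"])@F["W"],s["gripper_width"])
print("pivot",bedpt(m,(335,147),F["O"],F["W"],.035),bedpt(m,(335,147),F["O"],F["W"],.04))
# arc rows (tool frame, R columns) for candidate start angles
i=cv2.imread("pics/w2.png")[90:230,270:430]
cv2.imwrite("pics/w2z.png",cv2.resize(i,None,fx=4,fy=4,interpolation=cv2.INTER_CUBIC))
T=s["ee_rot"].T@F["W"];print(T.round(3))
for a0 in (0,.1):
  for k in range(14):
    t0,t1=a0+.1*k,a0+.1*(k+1)
    d=.08*np.array([np.cos(t1)-np.cos(t0),-np.sin(t1)+np.sin(t0),0]);print(round(t1,2),(T@d).round(4))
E
```

```text
grasp bed [ 0.03314599 -0.09544903  0.07717307] 0.24080066663677566
pivot [-0.05092835 -0.08293524  0.035     ] [-0.04860572 -0.08321508  0.04      ]
[[-0.825 -0.005  0.564]
 [-0.005  1.     0.002]
 [-0.564 -0.001 -0.825]]
0.1 [ 0.0004 -0.008   0.0002]
0.2 [ 0.001  -0.0079  0.0007]
0.3 [ 0.0017 -0.0077  0.0011]
0.4 [ 0.0023 -0.0075  0.0016]
0.5 [ 0.0029 -0.0072  0.002 ]
0.6 [ 0.0035 -0.0068  0.0024]
0.7 [ 0.004  -0.0063  0.0027]
0.8 [ 0.0045 -0.0058  0.0031]
0.9 [ 0.005  -0.0052  0.0034]
1.0 [ 0.0054 -0.0046  0.0037]
1.1 [ 0.0057 -0.0039  0.0039]
1.2 [ 0.006  -0.0032  0.0041]
1.3 [ 0.0063 -0.0025  0.0043]
1.4 [ 0.0064 -0.0017  0.0044]
0.2 [ 0.001  -0.0079  0.0007]
0.3 [ 0.0017 -0.0077  0.0011]
0.4 [ 0.0023 -0.0075  0.0016]
0.5 [ 0.0029 -0.0072  0.002 ]
0.6 [ 0.0035 -0.0068  0.0024]
0.7 [ 0.004  -0.0063  0.0027]
0.8 [ 0.0045 -0.0058  0.0031]
0.9 [ 0.005  -0.0052  0.0034]
1.0 [ 0.0054 -0.0046  0.0037]
1.1 [ 0.0057 -0.0039  0.0039]
1.2 [ 0.006  -0.0032  0.0041]
1.3 [ 0.0063 -0.0025  0.0043]
1.4 [ 0.0064 -0.0017  0.0044]
1.5 [ 0.0066 -0.0009  0.0045]
```

View pics/w2z.png

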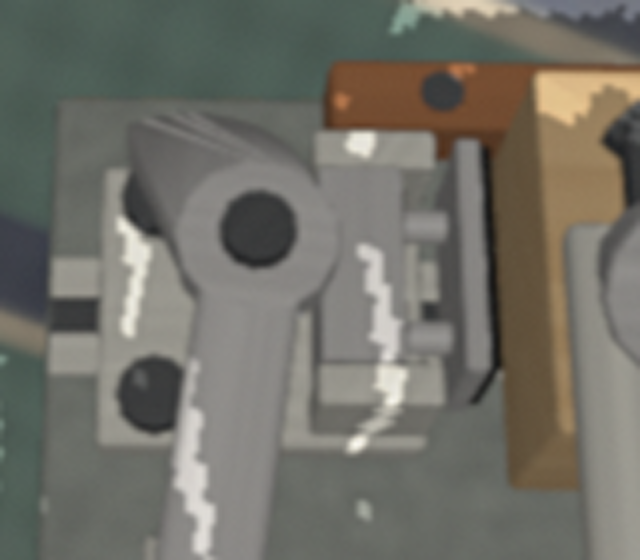

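The zoom shows the spring slit at about 50 zoomed px, roughly 8 mm, so the spring is free. The rubber-to-block gap is about 9 mm. The lever starts at roughly 0.14 rad. Before swinging it I'll check clearance to the tall black capacitors.

```bash
python3 - <<'E'
from h import *
s,d=camera_model("scene"),camera_model("side");F=np.load("fit.npz")
for n,u,v in [("capA top",(398,238),(345,110)),("capB top",(432,262),(333,113)),("jar",(368,186),(272,200)),("capA low",(395,295),(340,175))]:
    P,f=tri([s,d],[u,v]); print(n,P.round(3),f.round(1),((P-F["O"])@Rz(.3616)).round(3))
E
```

```text
capA top [0.517 0.016 0.205] [ 1.9 -1.5  2.6  2.1] [-0.115 -0.384  0.137]
capB top [ 0.548 -0.043  0.161] [ 1.6 -1.3  2.3  2. ] [-0.107 -0.451  0.093]
jar [0.686 0.217 0.077] [-1.   0.8 -1.  -0.8] [ 0.114 -0.256  0.009]
capA low [0.533 0.013 0.007] [-2.   1.3 -2.7 -1.9] [-0.101 -0.392 -0.06 ]
```

Request:
jog_arm --rows '[[[0.001,-0.0079,0.0007,0],[0.0017,-0.0077,0.0011,0],[0.0023,-0.0075,0.0016,0],[0.0029,-0.0072,0.002,0],[0.0035,-0.0068,0.0024,0],[0.004,-0.0063,0.0027,0],[0,0,0,0],[0,0,0,0]]]'

```text
time_s: 6.42
tcp_pos: [0.5088, 0.2785, 0.192]
ee_rot: [[-0.934, -0.358, 0.005], [-0.358, 0.934, 0.008], [-0.008, 0.006, -1.0]]
wrist_force: [-1.4, 6.3, 5.6]
gripper_width: 0.232
gripper_force: 30.0
```

Request:
jog_arm --rows '[[[0.0045,-0.0058,0.0031,0],[0.005,-0.0052,0.0034,0],[0.0054,-0.0046,0.0037,0],[0.0057,-0.0039,0.0039,0],[0.006,-0.0032,0.0041,0],[0,0,0,0],[0,0,0,0]]]'

```text
time_s: 7.3
tcp_pos: [0.4928, 0.2488, 0.1744]
ee_rot: [[-0.934, -0.359, 0.007], [-0.358, 0.934, 0.01], [-0.01, 0.007, -1.0]]
wrist_force: [-2.5, 8.6, 5.8]
gripper_width: 0.238
gripper_force: 30.0
```

```bash
cat > look.py <<'E'
import sys,cv2,pickle
from station import *
from h import *
F=np.load("fit.npz");s=sense();g=s["tcp_pos"]+.051*s["ee_rot"][:,2];G=(g-F["O"])@F["W"]
# project grasp along handle axis is along normal -> in-plane coords direct
print("G",G.round(4),"angle",np.arctan2(-(G[1]+.0832),G[0]+.0488),"rad",np.hypot(G[1]+.0832,G[0]+.0488),s["wrist_force"].round(1))
n=sys.argv[1];m=camera_model("wrist");i=capture("wrist")[:,:,::-1];pickle.dump(m,open(n+".pkl","wb"));cv2.imwrite(f"pics/{n}.png",i)
c=proj(m,F["O"]+F["W"]@[-.045,-.045,.03])[0];print("foot px",c)
x0,y0=int(max(0,c[0]-100)),int(max(0,c[1]-75));x0=min(x0,440);y0=min(y0,250);print("crop",x0,y0)
cv2.imwrite(f"pics/{n}z.png",cv2.resize(i[y0:y0+150,x0:x0+200],None,fx=4,fy=4,interpolation=cv2.INTER_CUBIC))
E
python3 look.py w3
```

```text
G [-0.0135 -0.1576  0.0768] angle 1.1279917126158057 rad 0.08234725274944331 [-2.5  8.6  5.8]
foot px [498.63744282 228.80342686]
crop 398 153
```

View pics/w3z.png

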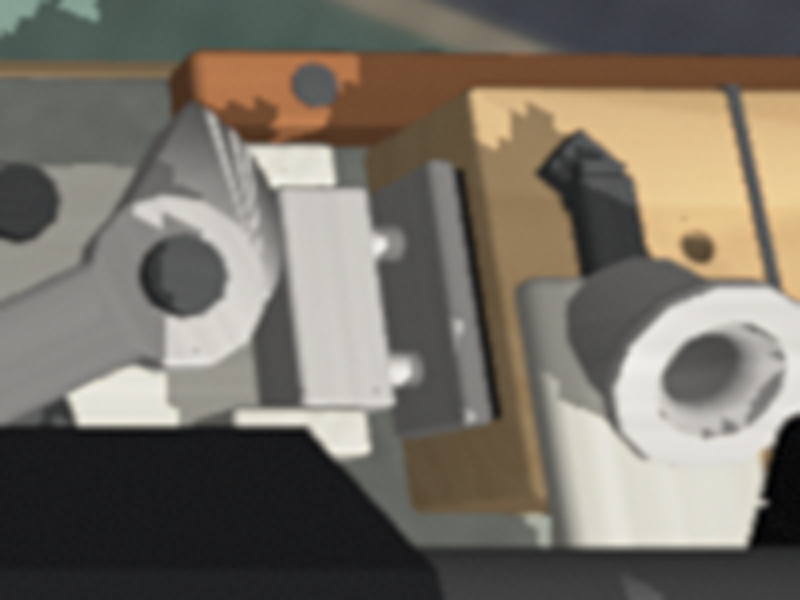

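```bash
python3 - <<'E'
from h import *
import pickle
m=pickle.load(open("w3.pkl","rb"));F=np.load("fit.npz")
c=lambda x,y:np.array([x/4+398,y/4+153])
for n,u,h in [("rub",(480,300),.031),("blk",(508,300),.034),("plateback",(432,165),.031),("plateback2",(462,420),.031),("slipperfront",(362,190),.031),("slipperfront2",(392,400),.031),("tipA",(545,172),.037),("tipB",(580,135),.037),("tipC",(548,172),.037),("line",(733,90),.034),("line2",(765,240),.034),("pivot",(183,275),.035)]:
    print(n,bedpt(m,c(*u),F["O"],F["W"],h).round(4))
for w,a in (("m1",(0,0)),):
  m=pickle.load(open("m1.pkl","rb"));cc=lambda x,y:np.array([x,y])/1.25
  print([bedpt(m,cc(*u),F["O"],F["W"],.034).round(4) for u in ((480,165),(486,170),(341,165))])
E
```

```text
rub [-0.0453 -0.0336  0.031 ]
blk [-0.0447 -0.0312  0.034 ]
plateback [-0.0667 -0.0377  0.031 ]
plateback2 [-0.0272 -0.0392  0.031 ]
slipperfront [-0.0627 -0.0493  0.031 ]
slipperfront2 [-0.0302 -0.0492  0.031 ]
tipA [-0.0639 -0.0241  0.037 ]
tipB [-0.0698 -0.0177  0.037 ]
tipC [-0.0639 -0.0236  0.037 ]
line [-0.0783  0.0099  0.034 ]
line2 [-0.0541  0.0097  0.034 ]
pivot [-0.0482 -0.0801  0.035 ]
[array([-0.0493,  0.0681,  0.034 ]), array([-0.045 ,  0.0725,  0.034 ]), array([-0.0487, -0.0395,  0.034 ])]
```

```bash
python3 - <<'E'
from h import *
import pickle
F=np.load("fit.npz")
def B(f,u,h): return bedpt(pickle.load(open(f,"rb")),u,F["O"],F["W"],h)
c2=lambda x,y:(x/4+270,y/4+90); c3=lambda x,y:(x/4+398,y/4+153)
for n,h,u2,u3 in [("piv",.035,(258,228),(183,275)),("slip",.031,(404,260),(381,300)),("pback",.031,(457,260),(449,300)),("rub",.031,(489,260),(480,300)),("blk",.034,(540,260),(508,300)),("line",.034,None,(765,240))]:
    print(n, B("m2.pkl",c2(*u2),h)[:2].round(4) if u2 else "", B("w3.pkl",c3(*u3),h)[:2].round(4))
print(B("m2.pkl",(507,107),.034),B("m2.pkl",(500,130),.034))
E
```

```text
piv [-0.0504 -0.0828] [-0.0482 -0.0801]
slip [-0.0468 -0.059 ] [-0.0453 -0.0488]
pback [-0.0468 -0.0504] [-0.0453 -0.0384]
rub [-0.0468 -0.0452] [-0.0453 -0.0336]
blk [-0.0456 -0.0378] [-0.0447 -0.0312]
line  [-0.0541  0.0097]
[-0.08068755  0.03267335  0.034     ] [-0.06364215  0.02551641  0.034     ]
```

Request:
jog_arm --rows '[[[0.0031,-0.0013,0.0021,0],[0.0032,-0.0012,0.0022,0],[0.0032,-0.0009,0.0022,0],[0.0032,-0.0008,0.0022,0],[0,0,0,0],[0,0,0,0]]]'

```text
time_s: 8.1
tcp_pos: [0.4837, 0.2407, 0.1666]
ee_rot: [[-0.933, -0.359, 0.01], [-0.359, 0.933, 0.011], [-0.014, 0.007, -1.0]]
wrist_force: [-1.1, 7.9, 8.9]
gripper_width: 0.239
gripper_force: 30.0
```

```bash
python3 look.py w4; python3 - <<'E'
import cv2,pickle
from h import *
F=np.load("fit.npz")
for f in ("w3","w4"):
    m=pickle.load(open(f+".pkl","rb"));i=cv2.imread(f"pics/{f}.png")
    # rectified top view at h=.031: sample bed row x=-.0455, y from -.055 to -.02
    for x in (-.0455,):
        ys=np.arange(-.056,-.022,.001);uv=proj(m,F["O"]+np.array([[x,y,.031] for y in ys])@F["W"].T).astype(np.float32)
        v=cv2.remap(i,uv[None,:,0],uv[None,:,1],cv2.INTER_LINEAR)[0].astype(int)
        print(f,[(round(y*1000),int(q.mean()),int(q[2]-q[0])) for y,q in zip(ys,v)])
E
```

```text
G [-0.0272 -0.162   0.0768] angle 1.303297459786136 rad 0.08169601896379153 [-1.1  7.9  8.9]
foot px [509.28883463 251.20769736]
crop 409 176
w3 [(-56, 200, 7), (-55, 197, 9), (-54, 199, 9), (-53, 202, 8), (-52, 202, 8), (-51, 202, 9), (-50, 198, 8), (-49, 137, 5), (-48, 79, 3), (-47, 76, 2), (-46, 78, 3), (-45, 78, 2), (-44, 78, 2), (-43, 78, 2), (-42, 79, 2), (-41, 77, 3), (-40, 77, 2), (-39, 92, 3), (-38, 122, 4), (-37, 130, 5), (-36, 129, 5), (-35, 95, 3), (-34, 39, 6), (-33, 65, 31), (-32, 80, 39), (-31, 87, 42), (-30, 110, 56), (-29, 110, 49), (-28, 91, 13), (-27, 96, 6), (-26, 112, 6), (-25, 126, 9), (-24, 134, 10), (-23, 136, 9)]
w4 [(-56, 201, 8), (-55, 200, 9), (-54, 198, 7), (-53, 197, 9), (-52, 201, 8), (-51, 203, 8), (-50, 201, 8), (-49, 202, 9), (-48, 188, 7), (-47, 107, 3), (-46, 74, 3), (-45, 78, 2), (-44, 79, 2), (-43, 77, 3), (-42, 78, 2), (-41, 78, 2), (-40, 77, 2), (-39, 78, 2), (-38, 101, 4), (-37, 125, 5), (-36, 130, 5), (-35, 127, 5), (-34, 78, 1), (-33, 30, 10), (-32, 72, 36), (-31, 81, 40), (-30, 90, 45), (-29, 112, 54), (-28, 99, 28), (-27, 89, 5), (-26, 103, 7), (-25, 120, 8), (-24, 130, 9), (-23, 136, 10)]
```

Request:
jog_arm --rows '[[[0.0032,-0.0009,0.0022,0],[0.0032,-0.0008,0.0022,0],[0.0033,-0.0005,0.0022,0],[0.0033,-0.0004,0.0023,0],[0.0033,0,0.0023,0],[0,0,0,0],[0,0,0,0]]]'

```text
time_s: 9.02
tcp_pos: [0.4702, 0.2326, 0.156]
ee_rot: [[-0.933, -0.36, 0.012], [-0.36, 0.933, 0.012], [-0.015, 0.007, -1.0]]
wrist_force: [0.1, 6.1, 11.5]
gripper_width: 0.232
gripper_force: 30.0
```

```bash
python3 look.py w5; python3 - <<'E'
import cv2,pickle
from h import *
F=np.load("fit.npz")
for f in ("w3","w4","w5"):
    m=pickle.load(open(f+".pkl","rb"));i=cv2.imread(f"pics/{f}.png")
    for x in (-.0455,-.036):
        ys=np.arange(-.056,-.022,.00025);uv=proj(m,F["O"]+np.array([[x,y,.031] for y in ys])@F["W"].T).astype(np.float32)
        v=cv2.remap(i,uv[None,:,0],uv[None,:,1],cv2.INTER_LINEAR)[0].astype(float);g=v.mean(1)
        a=np.where(g<140)[0][0]; b=a+8+np.where(g[a+8:]>100)[0][0]; c=b+np.where(g[b:]<80)[0][0]
        print(f,x,"slip",ys[a],"pback",ys[b],"rub",ys[c],"slit",ys[b]-ys[a])
E
```

```text
G [-0.0459 -0.1648  0.0767] angle 1.5355259512893336 rad 0.08161525713323908 [ 0.1  6.1 11.5]
foot px [518.83101525 283.33444089]
crop 418 208
w3 -0.0455 slip -0.048999999999999995 pback -0.038749999999999986 rub -0.03474999999999998 slit 0.010250000000000009
w3 -0.036 slip -0.04524999999999999 pback -0.038749999999999986 rub -0.03474999999999998 slit 0.006500000000000006
w4 -0.0455 slip -0.04724999999999999 pback -0.037999999999999985 rub -0.03399999999999998 slit 0.009250000000000008
w4 -0.036 slip -0.04499999999999999 pback -0.037999999999999985 rub -0.03399999999999998 slit 0.007000000000000006
w5 -0.0455 slip -0.04524999999999999 pback -0.037749999999999985 rub -0.03374999999999998 slit 0.007500000000000007Traceback (most recent call last):
  File "<stdin>", line 9, in <module>
IndexError: index 0 is out of bounds for axis 0 with size 0
```

Request:
jog_arm --rows '[[[0.003,0,0.002,0],[0.003,0.0002,0.002,0],[0,0,0,0],[0,0,0,0]]]'

```text
time_s: 9.57
tcp_pos: [0.4647, 0.2305, 0.152]
ee_rot: [[-0.933, -0.36, 0.012], [-0.36, 0.933, 0.011], [-0.015, 0.006, -1.0]]
wrist_force: [2.0, 5.5, 10.6]
gripper_width: 0.23
gripper_force: 30.0
```

```bash
python3 look.py w6; python3 - <<'E'
import cv2,pickle
from h import *
F=np.load("fit.npz")
for f in ("w6",):
    m=pickle.load(open(f+".pkl","rb"));i=cv2.imread(f"pics/{f}.png")
    for x in (-.050,-.0455):
        ys=np.arange(-.056,-.022,.00025);uv=proj(m,F["O"]+np.array([[x,y,.031] for y in ys])@F["W"].T).astype(np.float32)
        v=cv2.remap(i,uv[None,:,0],uv[None,:,1],cv2.INTER_LINEAR)[0].astype(float);g=v.mean(1)
        a=np.where(g<140)[0][0]; b=a+8+np.where(g[a+8:]>100)[0][0]; c=b+np.where(g[b:]<80)[0][0]
        print(f,x,"slip",ys[a],"pback",ys[b],"rub",ys[c],"slit",ys[b]-ys[a])
E
```

```text
G [-0.053  -0.1648  0.0767] angle 1.6221678094524863 rad 0.08175717094330255 [ 2.   5.5 10.6]
foot px [520.96150397 295.92806456]
crop 420 220
w6 -0.05 slip -0.04449999999999999 pback -0.037749999999999985 rub -0.03374999999999998 slit 0.006750000000000006Traceback (most recent call last):
  File "<stdin>", line 9, in <module>
IndexError: index 0 is out of bounds for axis 0 with size 0
```

Request:
jog_arm --rows '[[[0,0,0,0],[0,0,0,0],[0,0,0,0],[0,0,-0.01,0],[0,0,-0.02,0],[0,0,-0.025,0],[0,0.01,-0.025,0],[0,0.03,-0.025,0],[-0.005,0.03,-0.025,0],[-0.005,0.03,-0.02,0],[-0.005,0.03,-0.015,0],[0,0.03,0,0],[0,0.02,0,0],[0,0,0,0],[0,0,0,0]]]' --claw 0.5

```text
time_s: 11.5
tcp_pos: [0.4104, 0.3987, 0.3129]
ee_rot: [[-0.934, -0.358, -0.0], [-0.358, 0.934, -0.001], [0.001, -0.001, -1.0]]
wrist_force: [-0.9, -0.3, -0.1]
gripper_width: 0.499
gripper_force: 0.0
```

```bash
python3 look.py w7; python3 - <<'E'
import cv2
i=cv2.imread("pics/w7.png");cv2.imwrite("pics/w7b.png",cv2.resize(i[60:280,160:480],(800,550),interpolation=cv2.INTER_CUBIC))
E
```

```text
G [0.0443 0.0114 0.2051] angle -0.7929443925947399 rad 0.13272996713375762 [-0.9 -0.3 -0.1]
foot px [259.41518749 198.42937817]
crop 159 123
```

View pics/w7b.png

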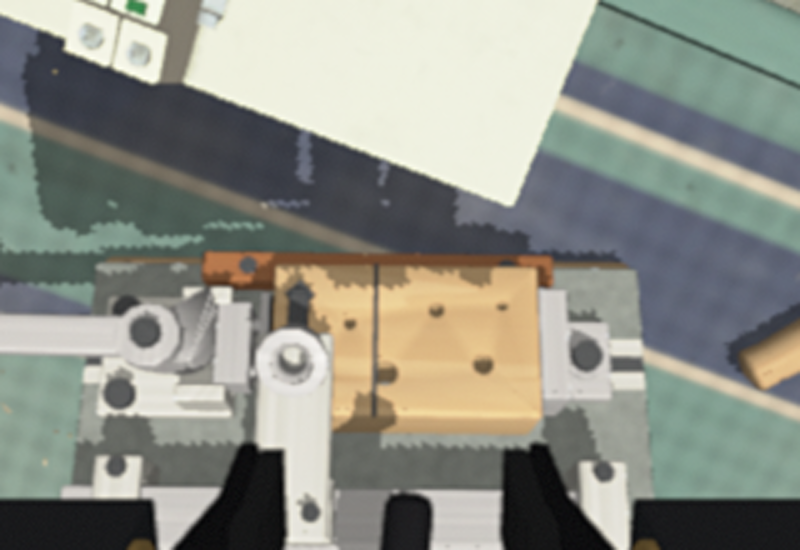

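The lever is closed, lying horizontal in the image. The block touches the stop at x≈541. The pencil line is at x≈376 and the pointer at about (299,290). Now I'll extract the pointer and line positions numerically.

```bash
cat > ptr.py <<'E'
import sys,cv2,pickle
from h import *
F=np.load("fit.npz");f=sys.argv[1]
m=pickle.load(open(f+".pkl","rb"));i=cv2.imread(f"pics/{f}.png")
def rect(x,h,ys):
    uv=proj(m,F["O"]+np.array([[x,y,h] for y in ys])@F["W"].T).astype(np.float32)
    return cv2.remap(i,uv[None,:,0],uv[None,:,1],cv2.INTER_LINEAR)[0].mean(1)
ys=np.arange(-.032,.03,.0005)
for h in (.034,.037):
  for x in np.arange(-.078,-.040,.003):
    g=rect(x,h,ys);d=g<85;n,l=0,[]
    k=0
    while k<len(d):
        if d[k]:
            e=k
            while e+1<len(d) and d[e+1]: e+=1
            w=(110-g[k:e+1]).clip(0);l.append((round(float((w*ys[k:e+1]).sum()/w.sum()*1000),1),e-k+1));k=e
        k+=1
    print(h,round(x,4),l)
E
python3 ptr.py w7
```

```text
0.034 -0.078 [(5.3, 4)]
0.034 -0.075 [(5.5, 3)]
0.034 -0.072 [(5.5, 3)]
0.034 -0.069 [(-25.7, 10)]
0.034 -0.066 [(-28.8, 6), (-23.0, 7)]
0.034 -0.063 [(-27.3, 10)]
0.034 -0.06 [(-25.6, 17)]
0.034 -0.057 [(-25.7, 16)]
0.034 -0.054 [(-25.5, 16)]
0.034 -0.051 []
0.034 -0.048 []
0.034 -0.045 []
0.034 -0.042 []
0.037 -0.078 [(5.5, 7), (28.0, 3)]
0.037 -0.075 [(5.5, 3)]
0.037 -0.072 [(5.5, 3)]
0.037 -0.069 [(-25.5, 5)]
0.037 -0.066 [(-25.8, 16)]
0.037 -0.063 [(-28.0, 5)]
0.037 -0.06 [(-25.6, 15)]
0.037 -0.057 [(-25.3, 16)]
0.037 -0.054 [(-25.2, 16)]
0.037 -0.051 []
0.037 -0.048 []
0.037 -0.045 []
0.037 -0.042 []
```

```bash
cat > path.py <<'E'
import sys
from station import sense,finger_overhang as fo
from h import *
F=np.load("fit.npz");ctr=np.array([.0515,.0158])
def tcp(q,k=-1,h=.072): # q: contact corner rel. centre; k=-1: y-min corner, +1: y-max
    return F["O"]+F["W"]@[ctr[0]+q[0]+.0078,ctr[1]+q[1]-k*.015,h]+[0,0,fo]
def q(phi,s=.022): return np.array([.008*np.sin(phi)+s*np.cos(phi),.008*np.cos(phi)-s*np.sin(phi)])
def rows(ts):
    s=sense();p=s["tcp_pos"];R=s["ee_rot"]
    for t in ts: print(np.round(R.T@(t-p),4),"world",t.round(3));p=t
E
python3 - <<'E'
from path import *
t0=tcp(np.array([.022,.016]));hov=t0+[0,0,.09]
rows([hov,t0]+[tcp(q(f)) for f in (0,.2,.4,.6,.8,1.0,1.2)]+[tcp(q(1.2)+[.012,.008])])
E
```

```text
[-0.1057  0.0351 -0.0197] world [0.497 0.469 0.333]
[-0.    0.    0.09] world [0.497 0.469 0.243]
[ 0.    -0.008  0.   ] world [0.499 0.462 0.243]
[-0.0009 -0.0045 -0.0006] world [0.502 0.458 0.243]
[-0.0002 -0.0047 -0.0001] world [0.504 0.453 0.243]
[ 0.0006 -0.0046  0.0004] world [0.505 0.449 0.243]
[ 0.0013 -0.0044  0.0009] world [0.505 0.444 0.242]
[ 0.002  -0.004   0.0014] world [0.505 0.44  0.241]
[ 0.0026 -0.0034  0.0018] world [0.503 0.436 0.239]
[-0.0099  0.008  -0.0068] world [0.51  0.447 0.246]
```

Request:
jog_arm --rows '[[[-0.02,0.007,-0.02,0],[-0.03,0.01,0,0],[-0.03,0.01,0,0],[-0.0257,0.0081,0,0],[0,0,0.02,0],[0,0,0.025,0],[0,0,0.025,0],[0,0,0.02,0],[0,0,0,0]]]' --claw 0

```text
time_s: 12.68
tcp_pos: [0.4964, 0.4685, 0.2412]
ee_rot: [[-0.934, -0.357, -0.003], [-0.357, 0.934, -0.004], [0.004, -0.002, -1.0]]
wrist_force: [-0.1, 0.3, 0.3]
gripper_width: 0.007
gripper_force: 0.0
```

Request:
jog_arm --rows '[[[0,-0.004,0,0],[0,-0.004,0,0],[-0.0009,-0.0045,-0.0006,0],[-0.0002,-0.0047,-0.0001,0],[0.0006,-0.0046,0.0004,0],[0.0013,-0.0044,0.0009,0],[0,0,0,0]]]'

```text
time_s: 13.55
tcp_pos: [0.5062, 0.4473, 0.2445]
ee_rot: [[-0.933, -0.359, 0.005], [-0.359, 0.933, 0.007], [-0.007, 0.004, -1.0]]
wrist_force: [0.9, 4.9, 2.3]
gripper_width: 0.005
gripper_force: 2.5
```

```bash
python3 look.py w8; python3 ptr.py w8
```

```text
G [0.0943 0.0232 0.0881] angle -0.6393831573433442 rad 0.17827940941337422 [0.9 4.9 2.3]
foot px [220.88788428  84.76890971]
crop 120 9
0.034 -0.078 [(5.0, 1)]
0.034 -0.075 [(-23.3, 10), (5.0, 1)]
0.034 -0.072 [(-23.5, 21), (5.0, 1)]
0.034 -0.069 [(-21.1, 15), (5.2, 2)]
0.034 -0.066 [(-20.0, 1), (5.0, 1)]
0.034 -0.063 [(5.0, 1)]
0.034 -0.06 [(5.0, 1)]
0.034 -0.057 [(5.0, 1)]
0.034 -0.054 [(5.0, 1)]
0.034 -0.051 [(5.0, 1)]
0.034 -0.048 [(5.0, 1)]
0.034 -0.045 [(4.8, 2)]
0.034 -0.042 [(5.0, 1)]
0.037 -0.078 [(5.5, 3)]
0.037 -0.075 [(5.5, 1)]
0.037 -0.072 [(-22.7, 12), (5.3, 2)]
0.037 -0.069 [(-22.7, 22), (5.5, 1)]
0.037 -0.066 [(-20.3, 13), (5.3, 2)]
0.037 -0.063 [(5.2, 2)]
0.037 -0.06 [(5.2, 2)]
0.037 -0.057 [(5.0, 1)]
0.037 -0.054 [(5.2, 2)]
0.037 -0.051 []
0.037 -0.048 [(5.3, 2)]
0.037 -0.045 [(5.2, 2)]
0.037 -0.042 [(5.3, 2)]
```

```bash
cat > bush.py <<'E'
import sys,cv2,pickle
from h import *
F=np.load("fit.npz")
def rect(f,h,x0,x1,y0,y1,st=.0005):
    m=pickle.load(open(f+".pkl","rb"));i=cv2.imread(f"pics/{f}.png")
    X,Y=np.meshgrid(np.arange(x0,x1,st),np.arange(y0,y1,st),indexing="ij")
    uv=proj(m,F["O"]+np.stack([X.ravel(),Y.ravel(),0*X.ravel()+h],1)@F["W"].T).reshape(*X.shape,2).astype(np.float32)
    return cv2.remap(i,uv[...,0],uv[...,1],cv2.INTER_LINEAR)
if __name__=="__main__":
  for h in (.045,.055,.065):
    T=rect("w7",h,-.058,-.018,-.042,-.012);I=rect(sys.argv[1],h,-.068,-.008,-.052,.035)
    r=cv2.matchTemplate(I,T,cv2.TM_CCOEFF_NORMED);_,v,_,p=cv2.minMaxLoc(r);print(h,round(v,3),"dx mm",p[1]*.5-10,"dy mm",p[0]*.5-10)
E
python3 bush.py w8
```

```text
0.045 0.638 dx mm -10.0 dy mm 1.0
0.055 0.592 dx mm -6.0 dy mm 2.0
0.065 0.561 dx mm -10.0 dy mm 45.5
```

Request:
jog_arm --rows '[[[0.002,-0.004,0.0014,0],[0.0026,-0.0034,0.0018,0],[0.003,-0.003,0.002,0],[0,0,0,0],[-0.006,0.005,-0.005,0],[0,0,-0.025,0],[0,0,-0.025,0],[0.025,-0.008,-0.015,0],[0.03,-0.012,0,0],[0.03,-0.01,0,0],[0.02,0,0,0],[0,0,0,0],[0,0,0,0]]]'

```text
time_s: 15.22
tcp_pos: [0.4185, 0.3741, 0.3071]
ee_rot: [[-0.933, -0.359, -0.0], [-0.359, 0.933, -0.001], [0.001, -0.001, -1.0]]
wrist_force: [0.3, 0.5, -0.3]
gripper_width: 0.001
gripper_force: 0.0
```

```bash
python3 look.py w9; python3 ptr.py w9 | grep -v "\[\]"; python3 bush.py w9; python3 - <<'E'
from station import sense
print(sense()["tcp_pos"])
E
```

```text
G [ 0.0401 -0.0145  0.2009] angle -0.6577257432330683 rad 0.11236871147561 [ 0.3  0.5 -0.3]
foot px [284.73668712 201.4391066 ]
crop 184 126
0.034 -0.078 [(6.2, 4)]
0.034 -0.069 [(-13.1, 9)]
0.034 -0.066 [(-13.5, 19)]
0.034 -0.063 [(-14.5, 5)]
0.034 -0.06 [(-12.1, 15)]
0.034 -0.057 [(-12.0, 15)]
0.034 -0.054 [(-11.7, 18)]
0.037 -0.078 [(-0.5, 1), (6.0, 7), (21.7, 16)]
0.037 -0.069 [(-12.7, 2)]
0.037 -0.066 [(-13.8, 15)]
0.037 -0.063 [(-15.5, 3)]
0.037 -0.06 [(-12.8, 13)]
0.037 -0.057 [(-12.0, 15)]
0.037 -0.054 [(-11.8, 16)]
0.045 0.924 dx mm 0.5 dy mm 13.5
0.055 0.905 dx mm 0.5 dy mm 12.5
0.065 0.854 dx mm 0.5 dy mm 11.0
[0.41866072 0.37418567 0.3069477 ]
```

```bash
python3 - <<'E'
from path import *
L=lambda x:tcp(np.array([x,-.025]),0)
rows([L(.034)+[0,0,.07],L(.034),L(.03),L(.02),L(.01),L(.003)])
E
```

```text
[-0.1164  0.0047 -0.0126] world [0.526 0.42  0.319]
[-0.0001  0.      0.07  ] world [0.526 0.42  0.249]
[0.0033 0.     0.0023] world [0.523 0.419 0.247]
[0.0082 0.     0.0057] world [0.515 0.416 0.242]
[0.0082 0.     0.0057] world [0.507 0.413 0.236]
[0.0058 0.     0.004 ] world [0.502 0.411 0.232]
```

Request:
jog_arm --rows '[[[-0.025,0.001,-0.0126,0],[-0.03,0.001,0,0],[-0.03,0.0015,0,0],[-0.0314,0.001,0,0],[0,0,0.02,0],[0,0,0.025,0],[0,0,0.025,0],[0.0033,0,0.0023,0],[0.0041,0,0.0028,0],[0.0041,0,0.0029,0],[0.0041,0,0.0028,0],[0.0041,0,0.0029,0],[0.003,0,0.002,0],[0.0028,0,0.002,0],[0,0,0,0]]]'

```text
time_s: 17.15
tcp_pos: [0.5068, 0.4097, 0.2379]
ee_rot: [[-0.934, -0.358, 0.013], [-0.358, 0.934, 0.004], [-0.013, -0.001, -1.0]]
wrist_force: [11.1, -5.7, 4.2]
gripper_width: 0.007
gripper_force: 7.0
```

Request:
jog_arm --rows '[[[-0.006,0,-0.006,0],[0,0,-0.025,0],[0,0,-0.025,0],[0.025,0,-0.018,0],[0.03,0,0,0],[0.025,0,0,0],[0.01,0,0,0],[0,0,0,0],[0,0,0,0]]]'

```text
time_s: 18.27
tcp_pos: [0.4236, 0.3811, 0.3063]
ee_rot: [[-0.934, -0.359, 0.0], [-0.359, 0.934, 0.0], [-0.0, 0.0, -1.0]]
wrist_force: [0.2, 0.2, 0.7]
gripper_width: 0.004
gripper_force: 0.0
```

```bash
python3 look.py w10; python3 ptr.py w10 | grep -v "\[\]"; python3 bush.py w10; python3 - <<'E'
from station import sense
print(sense()["tcp_pos"])
E
```

```text
G [ 0.0458 -0.0097  0.1961] angle -0.6605514069368974 rad 0.1197466414104321 [0.2 0.2 0.7]
foot px [279.44853588 194.27355814]
crop 179 119
0.034 -0.078 [(5.8, 4)]
0.034 -0.075 [(6.0, 3)]
0.034 -0.072 [(6.0, 3)]
0.034 -0.069 [(-2.0, 13)]
0.034 -0.066 [(-2.5, 21)]
0.034 -0.063 [(-2.5, 15)]
0.034 -0.06 [(-2.3, 14)]
0.034 -0.057 [(-2.1, 15)]
0.034 -0.054 [(-2.3, 16), (6.0, 3)]
0.037 -0.078 [(5.8, 6)]
0.037 -0.075 [(5.5, 3)]
0.037 -0.072 [(5.8, 4)]
0.037 -0.069 [(-2.2, 8), (6.0, 3)]
0.037 -0.066 [(-2.4, 19)]
0.037 -0.063 [(-2.7, 16)]
0.037 -0.06 [(-2.3, 14)]
0.037 -0.057 [(-2.3, 16)]
0.037 -0.054 [(-2.3, 16), (5.8, 2)]
0.037 -0.051 [(5.7, 4)]
0.045 0.901 dx mm 0.5 dy mm 23.5
0.055 0.878 dx mm 0.5 dy mm 22.5
0.065 0.837 dx mm 0.5 dy mm 21.0
[0.42369631 0.38101359 0.30608285]
```

```bash
python3 - <<'E'
from path import *
L=lambda x:tcp(np.array([x,-.033]),0)
rows([L(.022)+[0,0,.07],L(.022),L(.012),L(.002),L(.0)])
E
```

```text
[-0.0994 -0.0078 -0.0066] world [0.519 0.409 0.313]
[0.   0.   0.07] world [0.519 0.409 0.243]
[0.0083 0.     0.0056] world [0.512 0.406 0.237]
[0.0083 0.     0.0056] world [0.504 0.403 0.231]
[0.0017 0.     0.0011] world [0.502 0.403 0.23 ]
```

Request:
jog_arm --rows '[[[-0.025,-0.002,-0.0066,0],[-0.03,-0.002,0,0],[-0.03,-0.002,0,0],[-0.0144,-0.0018,0,0],[0,0,0.02,0],[0,0,0.025,0],[0,0,0.025,0],[0,0,0,0],[0.0041,0,0.0028,0],[0.0042,0,0.0028,0],[0.0041,0,0.0028,0],[0.0042,0,0.0028,0],[0.0017,0,0.0011,0],[0,0,0,0],[0,0,0,0]]]'

```text
time_s: 20.2
tcp_pos: [0.5026, 0.4019, 0.232]
ee_rot: [[-0.933, -0.359, 0.003], [-0.359, 0.933, 0.0], [-0.003, -0.001, -1.0]]
wrist_force: [4.4, -2.7, 3.0]
gripper_width: 0.01
gripper_force: 2.7
```

Request:
jog_arm --rows '[[[-0.006,0,-0.006,0],[0,0,-0.025,0],[0,0,-0.025,0],[0.025,0,-0.014,0],[0.03,0,0,0],[0.025,0,0,0],[0.01,0.007,0,0],[0,0,0,0],[0,0,0,0]]]'

```text
time_s: 21.32
tcp_pos: [0.4211, 0.3795, 0.3003]
ee_rot: [[-0.933, -0.359, -0.0], [-0.359, 0.933, 0.0], [0.0, 0.0, -1.0]]
wrist_force: [-0.3, -0.2, -0.0]
gripper_width: 0.003
gripper_force: 0.0
```

```bash
python3 look.py w11; python3 ptr.py w11 | grep -v "\[\]"; python3 bush.py w11; python3 - <<'E'
from station import sense
print(sense()["tcp_pos"])
E
```

```text
G [ 0.0399 -0.0103  0.1928] angle -0.68744326423425 rad 0.11481674747793337 [-0.3 -0.2 -0. ]
foot px [279.5730581  199.15575183]
crop 179 124
0.034 -0.078 [(6.0, 3)]
0.034 -0.075 [(6.0, 3)]
0.034 -0.072 [(5.3, 4)]
0.034 -0.069 [(3.9, 12)]
0.034 -0.066 [(3.2, 20)]
0.034 -0.063 [(2.1, 8), (5.5, 1)]
0.034 -0.06 [(3.8, 14)]
0.034 -0.057 [(4.2, 16)]
0.034 -0.054 [(4.1, 16)]
0.037 -0.078 [(1.5, 1), (5.7, 8), (25.0, 19)]
0.037 -0.075 [(5.9, 3)]
0.037 -0.072 [(5.7, 2)]
0.037 -0.069 [(4.3, 8)]
0.037 -0.066 [(3.3, 18)]
0.037 -0.063 [(0.7, 6), (5.8, 6)]
0.037 -0.06 [(3.4, 13)]
0.037 -0.057 [(3.9, 15)]
0.037 -0.054 [(3.8, 16)]
0.045 0.907 dx mm 0.5 dy mm 29.5
0.055 0.883 dx mm 0.5 dy mm 28.0
0.065 0.823 dx mm 0.5 dy mm 26.5
[0.42118057 0.37933784 0.30017835]
```

```bash
python3 - <<'E'
import cv2,pickle
from h import *
from bush import rect
F=np.load("fit.npz")
m=pickle.load(open("w11.pkl","rb"));i=cv2.imread("pics/w11.png")
c=proj(m,F["O"]+F["W"]@[-.062,.005,.037])[0].astype(int);print(c)
a=cv2.resize(i[c[1]-28:c[1]+28,c[0]-20:c[0]+20],None,fx=10,fy=10,interpolation=cv2.INTER_CUBIC)
b=cv2.resize(rect("w11",.037,-.085,-.045,-.015,.025,.0005),(400,400),interpolation=cv2.INTER_CUBIC)
b=cv2.copyMakeBorder(b,0,160,0,0,cv2.BORDER_CONSTANT)
cv2.imwrite("pics/tip.png",cv2.hconcat([a,b]))
E
```

```text
[331 180]
```

View pics/tip.png

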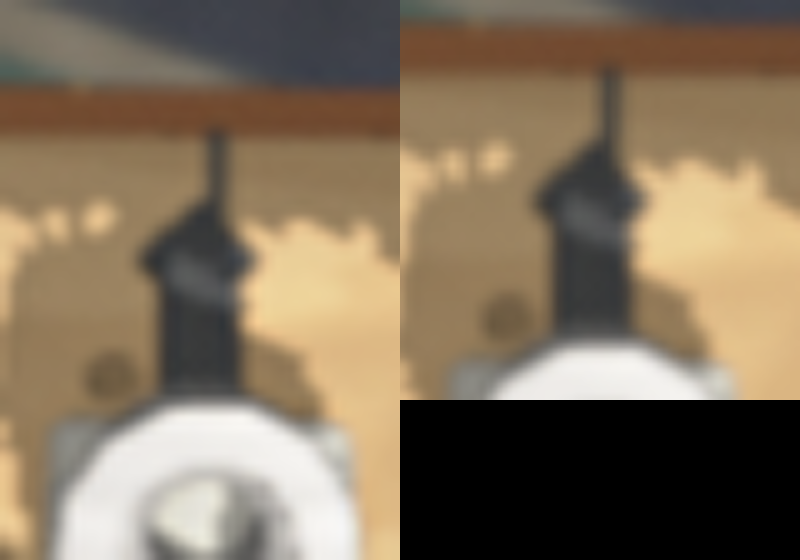

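The arrowhead is centred at x≈199 and the line is at x=216, so about 1.7 mm remains, or 0.11 rad. I'll push 2.5 mm further at the bar than last time.

```bash
python3 - <<'E'
from path import *
L=lambda x:tcp(np.array([x,-.033]),0)
rows([L(.018)+[0,0,.07],L(.018),L(.008),L(.0),L(-.0023)])
E
```

```text
[-0.099  -0.0072 -0.0103] world [0.516 0.408 0.31 ]
[-0.    0.    0.07] world [0.516 0.408 0.24 ]
[0.0083 0.     0.0056] world [0.508 0.405 0.235]
[0.0066 0.     0.0045] world [0.502 0.403 0.23 ]
[0.0019 0.     0.0013] world [0.501 0.402 0.229]
```

Request:
jog_arm --rows '[[[-0.025,-0.002,-0.0103,0],[-0.03,-0.002,0,0],[-0.03,-0.002,0,0],[-0.014,-0.0012,0,0],[0,0,0.02,0],[0,0,0.025,0],[0,0,0.025,0],[0,0,0,0],[0.0041,0,0.0028,0],[0.0042,0,0.0028,0],[0.0033,0,0.0022,0],[0.0033,0,0.0023,0],[0.0019,0,0.0013,0],[0,0,0,0],[0,0,0,0]]]'

```text
time_s: 23.25
tcp_pos: [0.5005, 0.4021, 0.2302]
ee_rot: [[-0.933, -0.359, 0.001], [-0.359, 0.933, 0.001], [-0.002, 0.001, -1.0]]
wrist_force: [2.7, 0.8, 4.2]
gripper_width: 0.004
gripper_force: 2.0
```

Request:
jog_arm --rows '[[[-0.006,0,-0.006,0],[0,0,-0.025,0],[0,0,-0.025,0],[0.025,0,-0.014,0],[0.03,0,0,0],[0.025,0,0,0],[0.01,0.012,0,0],[0,0.005,0,0],[0,0,0,0],[0,0,0,0]]]'

```text
time_s: 24.5
tcp_pos: [0.4159, 0.3876, 0.2989]
ee_rot: [[-0.934, -0.358, -0.001], [-0.358, 0.934, -0.001], [0.001, -0.001, -1.0]]
wrist_force: [-0.2, -0.4, 0.4]
gripper_width: 0.007
gripper_force: 0.0
```

```bash
python3 look.py w12; cat > edge.py <<'E'
import sys
from bush import *
f=sys.argv[1]
for h,xs in ((.037,np.arange(-.068,-.052,.0015)),(.034,np.arange(-.080,-.069,.0015))):
    I=rect(f,h,xs[0],xs[-1]+.0001,-.02,.03,.00025)[::6].mean(2)
    ys=np.arange(-.02,.03,.00025)*1000
    for x,g in zip(xs,I):
        t=92;d=np.where(g<t)[0]
        if len(d)<3: continue
        # largest run
        r=max(np.split(d,np.where(np.diff(d)>1)[0]+1),key=len)
        print(h,round(x,4),"edges",ys[r[0]],ys[r[-1]],"mid",round((ys[r[0]]+ys[r[-1]])/2,2))
E
python3 edge.py w11; echo; python3 edge.py w12
```

```text
G [ 0.0375 -0.001   0.1928] angle -0.7615309038159368 rad 0.11919673872948035 [-0.2 -0.4  0.4]
foot px [269.85889063 201.68270634]
crop 169 126
0.037 -0.068 edges 0.5000000000000178 6.750000000000023 mid 3.63
0.037 -0.0665 edges -0.9999999999999836 7.500000000000024 mid 3.25
0.037 -0.065 edges -1.7499999999999842 8.250000000000025 mid 3.25
0.037 -0.0635 edges -0.9999999999999836 7.500000000000024 mid 3.25
0.037 -0.062 edges 1.734723475976807e-14 6.500000000000023 mid 3.25
0.037 -0.0605 edges 1.734723475976807e-14 6.750000000000023 mid 3.38
0.037 -0.059 edges 1.734723475976807e-14 7.250000000000024 mid 3.63
0.037 -0.0575 edges 1.734723475976807e-14 7.500000000000024 mid 3.75
0.037 -0.056 edges 1.734723475976807e-14 8.000000000000025 mid 4.0
0.037 -0.0545 edges 1.734723475976807e-14 8.000000000000025 mid 4.0
0.037 -0.053 edges -0.24999999999998287 8.000000000000025 mid 3.88
0.034 -0.08 edges -20.0 29.750000000000043 mid 4.88
0.034 -0.0785 edges 4.250000000000021 7.500000000000024 mid 5.88
0.034 -0.077 edges 5.000000000000022 7.000000000000024 mid 6.0
0.034 -0.0755 edges 5.0000000000000
[... 805 characters left out ...]
63
0.037 -0.056 edges 1.7500000000000189 9.500000000000027 mid 5.63
0.037 -0.0545 edges 1.7500000000000189 9.750000000000027 mid 5.75
0.037 -0.053 edges 1.7500000000000189 9.750000000000027 mid 5.75
0.034 -0.08 edges -20.0 29.750000000000043 mid 4.88
0.034 -0.0785 edges 4.250000000000021 7.000000000000024 mid 5.63
0.034 -0.077 edges 4.750000000000021 6.500000000000023 mid 5.63
0.034 -0.0755 edges 4.750000000000021 6.500000000000023 mid 5.63
0.034 -0.074 edges 5.000000000000022 6.500000000000023 mid 5.75
0.034 -0.0725 edges 5.000000000000022 6.250000000000023 mid 5.63
0.034 -0.071 edges 4.250000000000021 6.750000000000023 mid 5.5
0.034 -0.0695 edges 2.75000000000002 7.750000000000024 mid 5.25
```

```bash
cat > edge2.py <<'E'
import sys
from bush import *
f=sys.argv[1];ys=np.arange(-.02,.03,.00025)*1000
def row(h,x): return rect(f,h,x,x+.00001,-.02,.03,.00025)[0].mean(1)
def halves(g,c,bw):
    k=np.argmin(abs(ys-c));out=[]
    dark=np.median(g[k-3:k+4])
    for sg in (-1,1):
        w=int(bw/.25); seg=g[k:k+sg*w:sg] if sg>0 else g[k:k-w:-1]
        bg=np.median(seg[-6:]);t=(dark+bg)/2;j=np.where(seg>t)[0][0]
        out.append(ys[k]+sg*.25*(j-1+(t-seg[j-1])/(seg[j]-seg[j-1])))
    return out,dark
for x in np.arange(-.067,-.0595,.0005):
    try:
        (a,b),d=halves(row(.037,x),4.8,9.0);print(round(x,4),round(a,2),round(b,2),"mid",round((a+b)/2,2),int(d))
    except Exception as e: print(x,e)
for x in (-.077,-.0755,-.074,-.073): 
    g=row(.034,x);(a,b),d=halves(g,5.7,4);print("line",round((a+b)/2,2))
for x in (-.0635,-.061,-.070,-.071,-.072): print(x,[int(v) for v in row(.037,x)[60:130:2]])
E
python3 edge2.py w12
```

```text
-0.067 1.12 9.83 mid 5.47 62
-0.0665 0.81 10.25 mid 5.53 67
-0.066 0.42 10.72 mid 5.57 74
-0.0655 -0.03 11.03 mid 5.5 77
-0.065 -0.44 11.25 mid 5.4 80
-0.0645 -0.5 11.22 mid 5.36 80
-0.064 -0.47 11.15 mid 5.34 80
-0.0635 -0.2 10.84 mid 5.32 79
-0.063 0.36 10.38 mid 5.37 76
-0.0625 0.73 10.03 mid 5.38 77
-0.062 1.09 9.76 mid 5.42 79
-0.0615 1.26 9.66 mid 5.46 79
-0.061 1.32 9.62 mid 5.47 79
-0.0605 1.4 9.7 mid 5.55 75
-0.06 1.49 9.8 mid 5.64 69
-0.0595 1.55 9.91 mid 5.73 64
line 5.63
line 5.64
line 5.67
line 5.77
-0.0635 [127, 127, 126, 126, 127, 127, 126, 124, 117, 109, 98, 87, 77, 69, 62, 60, 61, 66, 71, 76, 81, 83, 86, 86, 86, 86, 85, 86, 88, 96, 105, 125, 146, 166, 184]
-0.061 [127, 128, 128, 128, 128, 128, 128, 128, 129, 129, 128, 123, 112, 97, 79, 66, 61, 63, 70, 76, 82, 85, 87, 87, 88, 87, 86, 95, 106, 135, 162, 182, 198, 202, 203]
-0.07 [190, 189, 185, 179, 168, 155, 140, 129, 125, 123, 124, 125, 126, 125, 124, 121, 116, 106, 95, 85, 75, 73, 72, 83, 97, 121, 144, 162, 178, 182, 186, 186, 186, 188, 189]
-0.071 [189, 188, 184, 178, 165, 152, 138, 128, 124, 122, 123, 124, 125, 125, 126, 125, 123, 117, 109, 100, 90, 87, 87, 95, 105, 120, 134, 145, 155, 158, 161, 165, 171, 179, 184]
-0.072 [174, 171, 163, 155, 142, 133, 127, 124, 124, 124, 124, 124, 124, 124, 125, 124, 123, 118, 111, 100, 88, 85, 84, 94, 106, 115, 123, 126, 130, 132, 135, 143, 151, 160, 165]
```

The pointer is within about 0.2 mm of the line. One last check on spring compression, comparing the first wrist view (spring free) with this one.

```bash
python3 - <<'E'
from bush import *
for f in ("w1","w12"):
    if f=="w1": import shutil; shutil.copy("m1.pkl","w1.pkl")
    for x in (-.052,-.046): print(f,x,[(int(round(y*1000)),int(v)) for y,v in zip(np.arange(-.068,-.02,.001),rect(f,.031,x,x+1e-5,-.068,-.02,.001)[0].mean(1))])
E
```

```text
w1 -0.052 [(-68, 130), (-67, 129), (-66, 129), (-65, 129), (-64, 131), (-63, 131), (-62, 131), (-61, 129), (-60, 119), (-59, 106), (-58, 113), (-57, 131), (-56, 137), (-55, 137), (-54, 136), (-53, 132), (-52, 129), (-51, 130), (-50, 132), (-49, 121), (-48, 89), (-47, 49), (-46, 22), (-45, 16), (-44, 32), (-43, 68), (-42, 98), (-41, 113), (-40, 124), (-39, 130), (-38, 131), (-37, 132), (-36, 130), (-35, 127), (-34, 119), (-33, 112), (-32, 108), (-31, 104), (-30, 104), (-29, 113), (-28, 119), (-27, 127), (-26, 142), (-25, 150), (-24, 156), (-23, 171), (-22, 188), (-21, 213)]
w1 -0.046 [(-68, 130), (-67, 130), (-66, 129), (-65, 130), (-64, 131), (-63, 132), (-62, 131), (-61, 130), (-60, 119), (-59, 96), (-58, 79), (-57, 93), (-56, 124), (-55, 144), (-54, 146), (-53, 142), (-52, 133), (-51, 130), (-50, 131), (-49, 119), (-48, 86), (-47, 43), (-46, 19), (-45, 15), (-44, 34), (-43, 70), (-42, 105), (-41, 128), (-40, 135), (-39, 136), (-38, 135), (-37, 133), (-36, 129), (-35, 124), (-34, 118), (-33, 102), (-32, 96), (-31, 117), (-30, 138), (-29, 143), (-28, 150), (-27, 185), (-26, 218), (-2
[... 529 characters left out ...]
 184), (-29, 184), (-28, 185), (-27, 186), (-26, 187), (-25, 188), (-24, 190), (-23, 191), (-22, 191), (-21, 191)]
w12 -0.046 [(-68, 174), (-67, 173), (-66, 168), (-65, 159), (-64, 152), (-63, 144), (-62, 136), (-61, 127), (-60, 118), (-59, 134), (-58, 178), (-57, 202), (-56, 202), (-55, 200), (-54, 201), (-53, 201), (-52, 200), (-51, 199), (-50, 200), (-49, 202), (-48, 203), (-47, 204), (-46, 197), (-45, 162), (-44, 112), (-43, 110), (-42, 141), (-41, 176), (-40, 202), (-39, 200), (-38, 155), (-37, 85), (-36, 91), (-35, 150), (-34, 177), (-33, 179), (-32, 179), (-31, 179), (-30, 180), (-29, 181), (-28, 182), (-27, 182), (-26, 183), (-25, 183), (-24, 184), (-23, 186), (-22, 188), (-21, 190)]
```

```bash
python3 -c "
from station import *
print(finish_job())"
```

```text
the job is handed in; nothing more can be done
None
```

The job is handed in, but the result wasn't reported back: by my image measurements the block is snug against the stop with its spring pressed in about 4 mm of 8, and the pointer is within about 0.2 mm of the pencil line.

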